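# Unpin and swing open the spark hood of a bench cut-off machine

## Task

Pull the brass spring clip sideways out of the catch pin of the bench cut-off machine and lay it in the red tray. Then lift the yellow spark hood by its black handle bar and swing it over past its spring's dead centre until it stays fully open on its stop, guiding it gently all the way so that it never flies or slams. Leave everything else on the bench where it is.

Things in the scene. Friction and masses are not known exactly. Their poses are not given: they have to be found in the camera images.
- machine: green base of the machine, 280 x 230 mm (x, y), 70 mm high, fixed to the bench. Origin: centre of its underside; z up, x along the hood's hinge line, y level, outward to the side with clip and handle. The yellow hood covers it up to 187 mm. The spring strut sits at its +x end.
- pin (a point): middle of the cross hole of the upright steel catch pin (16 x 14 mm) on the machine's handle side, 85 mm above the bench, 124 mm outward (+y) of the machine's origin; axes as the machine's. The pin passes through a 28 mm wide lug of the hood. The hole, 8 mm wide, runs along y; a sprung rubber pad in it squeezes the clip's leg: pulling it out level along +y takes about 3 to 10 N for the first 20 mm.
- clip: brass R-shaped clip of 5.5 mm wire, 35 g. Origin: centre of its flat loop (32 mm outside diameter); its straight leg runs along -y to 57 mm from there, a wavy arm beside it 12 to 15 mm to +x; z is normal to it. At first it is level, axes as the machine's, leg through the pin, loop 41 mm outward of the pin, 85 mm above the bench, free air round the loop. It locks the hood.
- tray: red open tray for small parts, fixed to the bench, 150 x 120 mm outside (x, y), 24 mm high, walls and floor 3 mm. Origin: centre of its underside.
- handle (a point): middle of the hood's black round handle bar, 16 mm thick, 126 mm long along the hinge line, free all round but for stalks 58 mm to each side. Shut: 172 mm above the bench, 248 mm outward of and 92 mm above the hinge; it hangs over the clip's loop (87 mm above, 17 mm inward), so the loop is reached only leaning outward, 30 to 45 degrees from vertical, fingers pointing down and inward.
- hinge (a point): middle of the hood's hinge line, 80 mm above the bench, 100 mm inward (-y) of the machine's origin; axes as the machine's, not turning with the hood. The hood turns about its x axis: the handle rises and travels over to -y on an arc of 264 mm radius.
- hood (a joint): angle of the yellow sheet hood (about 0.8 kg), rad: 0 shut, grows as it opens, 1.6 at the open stop. Spring strut and weight push it shut (about 6 N at the handle at first) up to dead centre near 1.05, then push it open (up to about 4 N). Let go far from its stop it flies; let go within 0.1 of the open stop it settles there and stays.
- chipping_hammer: chipping hammer with a black grip, 300 mm long, lying on the bench: a bystander, leave alone (origin: its underside)
- wire_brush: wire brush with a wooden handle, 250 mm, lying: a bystander, leave alone (origin: its underside)
- screwdriver: screwdriver lying on the bench: a bystander, leave alone (origin: its underside)
- spray_can: blue spray can, 66 mm across, 190 mm high, standing: a bystander, leave alone (origin: its underside)
- jar: jar, 70 mm across, 85 mm high, standing: a bystander, leave alone (origin: its underside)
- flat_bar: steel flat bar, 160 x 30 x 8 mm, lying: a bystander, leave alone (origin: its underside)
- angle_offcut: offcut of steel angle, 120 x 40 x 40 mm, lying: a bystander, leave alone (origin: its underside)
- weld_magnet: red square welding magnet, 90 x 90 x 18 mm, lying: a bystander, leave alone (origin: its underside)

How it is judged (in metres and radians):
On the way, in this order (a step that is already met when the one before it is completed fails the run):
1. the clip is drawn clear of the pin, the hood still shut (distance between clip and pin above 0.085 m and value of joint hood below 0.08 rad), for 0.1 s.
2. the clip lies in the tray, let go, the hood still shut (x of clip in the frame of tray between -0.07 and 0.07 m and y of clip in the frame of tray between -0.055 and 0.055 m and z of clip in the frame of tray below 0.03 m and contact force between the fingers and clip below 0.1 N and value of joint hood below 0.08 rad), for 0.2 s.
3. the hood is swung fully open (value of joint hood above 1.5 rad), for 0.2 s.
At the end, for the whole second after the job is handed in: the hood stands open within 0.1 rad of its stop (over 1.5 rad), still and let go; the clip lies at rest in the tray: the centre of its loop within 70 mm (x) and 55 mm (y) of the tray's middle and lower than 30 mm above the tray's underside (value of joint hood above 1.5 rad and velocity of joint hood between -0.05 and 0.05 rad/s and x of clip in the frame of tray between -0.07 and 0.07 m and y of clip in the frame of tray between -0.055 and 0.055 m and z of clip in the frame of tray below 0.03 m and contact force between the fingers and clip below 0.1 N and linear speed of clip below 0.02 m/s); the robot touches nothing.
It fails at once if the hood flies or slams: it turns faster than 3 rad/s (velocity of joint hood above 3 rad/s or velocity of joint hood below -3 rad/s).
It fails at once if another thing on the bench is shifted by more than 30 mm (distance of any of chipping_hammer, wire_brush, screwdriver, spray_can, jar, flat_bar, angle_offcut, weld_magnet from where it was at the start of the episode above 0.03 m).
It also fails if it takes over 64 s, if anything falls off the work surface, if the arm or the gripper's body presses on something with over 40 N, if the wrist force passes 120 N, or if a joint passes its speed limit or range.

## Robot

A 6-joint arm with a two-finger parallel gripper is mounted at the origin on the work surface. World frame = base frame: x ahead of the robot, y to its left, z up, the work surface at z = 0. Lengths are in mm, angles in rad, forces in N, time in s.
With the tool pointing down it reaches from about 325 to 900 mm from the base axis. Payload 3.5 kg.
Tool frame: the origin (TCP) lies at the very end of the fingers, on their centre line; the grasp point (between the pads) lies 19 mm behind it (bot.tcp_to_grasp is the distance from the TCP to the grasp point, in mm); z points along the fingers, y is the line along which they close (so a half turn about z gives the same grasp; the last joint's range is limited). The gripper opens to 85 mm and grips with 20 to 120 N. Pads are 22 mm wide; open, the fingers measure 114 mm over their backs; the gripper's body (76 mm by 85 mm) begins 54 mm behind the grasp point. The pads swing forward as they close: fully open they stand 13 mm farther back than shut.
Start: joints at [1.2, 0.276, -0.026, 1.268, 0, 1.467], TCP at [165.388, 602.718, 231.313] pointing down, gripper open.
Joint ranges: [-3.12, 3.12], [-0.85, 1.88], [-1.08, 1.24], [-1.95, 2.15], [-1.57, 1.53], [-3.14, 3.14]. Speed limits (rad/s): [2.57, 2.57, 3.14, 3.14, 3.14, 3.14].

## Interface

Orientations are given as a rotation vector (axis times angle).
In Python, from plant import bot, vision gives the robot as it stands.
- The arm moves only by the shell command python3 -m handwheel 'ROWS' [FORCE]. ROWS is JSON, a list of rows, each an object of numbers: "x", "y", "z": the shift along the tool's x, y, z scaled (see below); "yaw": the turn about the tool's z scaled (see below); "hand": the closure, from 0 (fully open) to 1 (shut). A call has 1 to 8 rows; each row is the pose to reach, as a shift and turn from the pose commanded when the call began, along the tool's axes at that moment; what a row does not reach only later rows make up. The controller multiplies each number of a shift by 0.25 m and each number of a turn by 0.5 rad. A row lasts 1/12 s, in which the tool goes at most 41.7 mm and 7.16 degrees, less where a joint would pass 70% of its speed; a pose out of reach is approached as far as the arm can. A call with a number of a shift or a turn outside -1 to 1 is refused whole. A call with a gripper value outside its range is refused whole. The fingers move at their own pace and stop on an object; FORCE is the grip in N (left out, the last holds). Time passes only in rows, so rows that repeat a pose let the fingers close. It gives the time, the measured TCP pose, the force, the opening and the grip force at its end, in the units of the state.
- bot.observe(): the state, without advancing time (a new reading comes with each control period).
- vision.get_image(name): name is "side" or "top" or "wrist"; returns (picture, depth): 400x640x3 uint8, blue, green, red; 400x640 float32, mm along the optical axis (not along the pixel's ray), 0 where there is no reading.
- vision.camera_params(name): a dict with "fx", "fy", "cx", "cy" (pixels), "rvec" (rotation vector, rad) and "tvec" (3), from world to camera coordinates, as OpenCV has them. Camera axes: x right, y down, z forward; pixel columns grow to the right and rows downward; lengths in mm; the calibration is good to about 2 mm. A picture is of the moment at which its call begins: read the wrist's pose just before it. camera_params takes no time and is no camera call; for the wrist camera it gives the pose at the moment of the call.
- bot.close_job(): hands the job in; it is judged then, once.
The state is a dict: "clock": time; "joint_positions": joint angles; "joint_vel": joint speeds; "tau": joint torques, N m; "tool_pos": TCP position; "eef_rot": TCP orientation; "wrist_force": force on the tool from outside, world axes, zero at the start; "moment": the same for the moment, N m; "gripper_width": opening from 0.0 (shut) to 1.0 (fully open); "grip_force": force on a finger pad.
Only numpy, scipy, OpenCV 4.12 (cv2) and the standard library are available. Lean on these libraries where they do the work, as an engineer would, in place of code of your own. Each camera call takes 0.05 s, during which the arm holds its last target. There are 200 camera calls.

## Working session

There is one attempt and no reset: what is moved stays moved. The work goes in short steps, Python scripts to look and compute and a shell command to move; the robot and the scene stay as the last step left them, time stands still between calls to the robot, and variables do not carry over. Pictures are saved under pics/ and viewed, at most 10 in all, crops included, and the job is handed in when it is done.

```bash
mkdir -p pics; ls; python3 - <<'E'
from plant import bot, vision
import cv2
print(bot.observe())
for n in("top","side"):
    p,d=vision.get_image(n); cv2.imwrite(f"pics/{n}0.png",p); 
    import numpy as np; np.save(f"pics/{n}0.npy",d); print(n,vision.camera_params(n))
E
```

```text
pics
{'clock': 0.0, 'joint_positions': array([ 1.19960181e+00,  2.77163531e-01, -2.78910290e-02,  1.26796806e+00,
       -1.97108929e-05,  1.46741517e+00]), 'joint_vel': array([-0.00030392, -0.00012772,  0.00145913,  0.00048007,  0.00073603,
       -0.0001723 ]), 'tau': array([ 1.35244016e-03, -4.45510769e+01,  2.95202672e+01,  1.65647676e-02,
       -7.80094206e-05,  2.27718090e-06]), 'tool_pos': array([165.11262538, 601.99744739, 230.13593645]), 'eef_rot': array([-0.41935658, -3.11296729,  0.00340579]), 'wrist_force': array([-0.97475437, -0.3642558 ,  0.12756863]), 'moment': array([ 0.04295125,  0.0002482 , -0.00701964]), 'grip_force': 0.0, 'gripper_width': 1.0030547000118286}
top {'fx': 474.209802962328, 'fy': 474.209802962328, 'cx': 319.2374694036046, 'cy': 192.95599630973678, 'rvec': array([ 2.15060677, -2.15006036,  0.16026265]), 'tvec': array([ -28.54221828,  523.53185628, 1413.33148816])}
side {'fx': 476.2243355736854, 'fy': 476.2243355736854, 'cx': 321.9664131041759, 'cy': 198.30716685694784, 'rvec': array([ 2.07055771, -0.26029023,  0.121134  ]), 'tvec': array([-469.7345635 ,  182.51806289, 1305.53812131])}
```

View pics/top0.png

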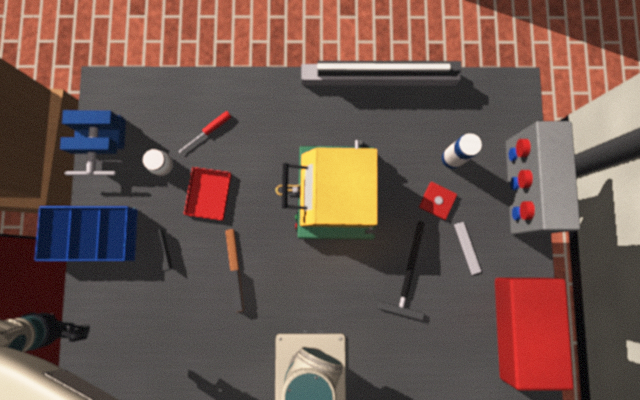

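View pics/side0.png

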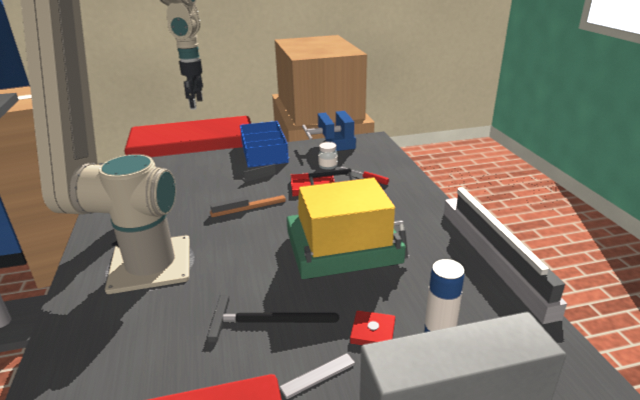

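The top view shows the clip at about (283,190), handle bar at (287,187), the hood at x 300-378, and the red tray at (208,193). The machine axes nearly match the world axes.

```bash
cat > h.py <<'E'
import numpy as np, cv2
from scipy.spatial.transform import Rotation as R
def cloud(d,c):
    v,u=np.mgrid[:d.shape[0],:d.shape[1]]
    P=np.stack([(u-c['cx'])/c['fx']*d,(v-c['cy'])/c['fy']*d,d],-1)
    return (P-c['tvec'])@R.from_rotvec(c['rvec']).as_matrix()
E
python3 - <<'E'
from h import *
from plant import bot,vision
c=vision.camera_params("top"); p=cv2.imread("pics/top0.png"); d=np.load("pics/top0.npy"); W=cloud(d,c)
hsv=cv2.cvtColor(p,cv2.COLOR_BGR2HSV); H,S,V=[hsv[...,i].astype(int) for i in range(3)]
v,u=np.mgrid[:400,:640]
def rect(m,n):
    P=W[m]; r=cv2.minAreaRect(P[:,:2].astype(np.float32)); print(n,m.sum(),r,np.percentile(P,[1,50,99],axis=0).round(0).tolist())
rect((W[...,2]>180)&(W[...,2]<195)&(H>20)&(H<35)&(S>150)&(u>290)&(u<390)&(v>130)&(v<250),"hoodtop")
rect((H>40)&(H<85)&(S>80)&(u>290)&(u<385)&(v>130)&(v<250)&(W[...,2]>60)&(W[...,2]<80),"green")
rect(((H<8)|(H>172))&(S>150)&(u>180)&(u<235)&(v>160)&(v<225),"tray")
rect((V<70)&(W[...,2]>150)&(W[...,2]<190)&(u>275)&(u<310)&(v>150)&(v<220),"handle")
rect((H>12)&(H<32)&(S>90)&(u>268)&(u<298)&(v>175)&(v<205)&(W[...,2]>60)&(W[...,2]<110),"clip")
for (a,b) in [(283,190),(278,189),(290,165),(290,205)]: print(a,b,W[b,a].round(0),hsv[b,a])
k=p[130:260,260:400]; cv2.imwrite("pics/c.png",cv2.resize(k,None,fx=4,fy=4))
E
```

```text
hoodtop 4464 ((524.6729736328125, -97.47103118896484), (170.08663940429688, 209.79275512695312), 89.5639877319336) [[423.0, -180.0, 181.0], [522.0, -98.0, 186.0], [626.0, -16.0, 192.0]]
green 491 ((523.823974609375, -75.10896301269531), (222.99769592285156, 276.7808837890625), 88.82941436767578) [[387.0, -156.0, 62.0], [406.0, -10.0, 69.0], [660.0, 35.0, 77.0]]
tray 1952 ((472.75128173828125, 169.5760955810547), (460.07403564453125, 166.43312072753906), 70.4684066772461) [[447.0, 252.0, -5.0], [525.0, 321.0, 4.0], [602.0, 383.0, 27.0]]
handle 321 ((525.7791137695312, 49.458946228027344), (52.513423919677734, 124.51226043701172), 87.89154052734375) [[464.0, 27.0, 152.0], [525.0, 65.0, 177.0], [587.0, 76.0, 184.0]]
clip 62 ((534.1469116210938, 69.2890396118164), (29.168720245361328, 63.355804443359375), 20.423627853393555) [[513.0, 38.0, 77.0], [534.0, 64.0, 87.0], [543.0, 100.0, 99.0]]
283 190 [511.  72. 181.] [162  26  50]
278 189 [542. 101.  -4.] [ 15 102 118]
290 165 [585.  55. 164.] [150   5  50]
290 205 [471.  53. 168.] [158  17  59]
```

View pics/c.png

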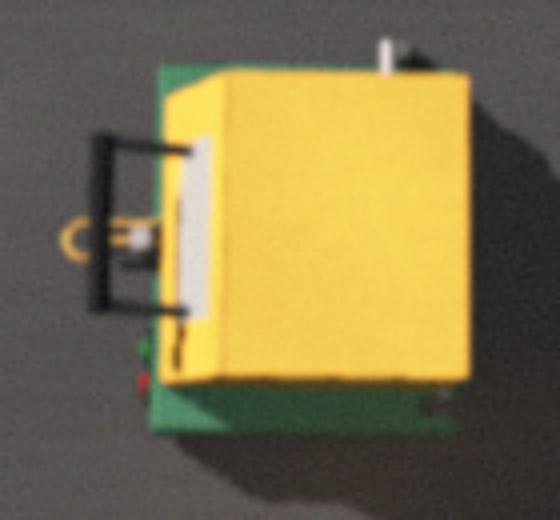

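The handle bar's middle is near (526,67) and the pin is at crop (140,238). The rows offer no explicit tilt, so I'll check the documented interface and localise the clip.

```bash
python3 -m handwheel --help 2>&1 | tail -15; python3 - <<'E'
from h import *
from plant import bot,vision
import plant
print([x for x in dir(bot) if x[0]!='_'],bot.tcp_to_grasp); print(R.from_rotvec(bot.observe()['eef_rot']).as_matrix().round(3))
c=vision.camera_params("top"); Rm=R.from_rotvec(c['rvec']).as_matrix()
C=-Rm.T@c['tvec']
def ray(u,v,z):
    d=Rm.T@np.array([(u-c['cx'])/c['fx'],(v-c['cy'])/c['fy'],1]); return (C+d*(z-C[2])/d[2]).round(0)
cr=lambda a,b,z: ray(260+(a-1.5)/4,130+(b-1.5)/4,z)
print("cam",C.round(0))
print("bar ends",cr(103,135,172),cr(98,310,172),"loop outer",cr(63,239,85),"pin top",cr(140,238,95),"green corners",cr(159,66,70),cr(150,432,70))
for n,q in dict(tl=(195,168),tr=(231,173),br=(225,221),bl=(186,215)).items(): print(n,ray(*q,24))
E
```

```text
invalid input: not JSON, or not a number
['Unreachable', 'close_job', 'observe', 'tcp_to_grasp'] 18.700000000000003
[[-0.964  0.265 -0.001]
 [ 0.265  0.964 -0.002]
 [ 0.    -0.002 -1.   ]]
cam [ 317.  -19. 1474.]
bar ends [588.  67. 172.] [465.  69. 172.] loop outer [527. 102.  85.] pin top [527.  44.  95.] green corners [662.  32.  70.] [386.  37.  70.]
tl [604. 357.  24.]
tr [588. 245.  24.]
br [439. 260.  24.]
bl [457. 380.  24.]
```

Machine yaw is about -1°: pin (526,44), loop centre about (527,86), handle (526.5,68), tray centre about (522,310). I'll test how the tool behaves at the reach limit, since tilt isn't a direct command.

```bash
python3 -m handwheel '[{"z":-0.15,"y":0.16},{"z":-0.3,"y":0.3},{"z":-0.4,"y":0.45},{"z":-0.5,"y":0.6},{"z":-0.6,"y":0.75},{"z":-0.7,"y":0.9},{"z":-0.8,"y":1},{"z":-0.8,"y":1}]'; cat >> h.py <<'E'
def st():
    from plant import bot
    o=bot.observe(); M=R.from_rotvec(o['eef_rot']).as_matrix(); print('t',round(o['clock'],2),'pos',o['tool_pos'].round(1),'F',o['wrist_force'].round(1),'w',o['gripper_width'].round(3),'g',o['grip_force']); print(M.round(3),o['joint_positions'].round(3)); return o,M
E
python3 -c "
from h import *; st()"
```

```text
invalid input
Traceback (most recent call last):
  File "h.py", line 9, in st
    o=bot.observe(); M=R.from_rotvec(o['eef_rot']).as_matrix(); print('t',round(o['clock'],2),'pos',o['tool_pos'].round(1),'F',o['wrist_force'].round(1),'w',o['gripper_width'].round(3),'g',o['grip_force']); print(M.round(3),o['joint_positions'].round(3)); return o,M
                                                                                                                                                             ^^^^^^^^^^^^^^^^^^^^^^^^
AttributeError: 'float' object has no attribute 'round'
```

```bash
sed -i "s/o\['gripper_width'\].round(3)/round(o['gripper_width'],3)/" h.py
python3 -m handwheel '[{"x":0,"y":0.16,"z":-0.15,"yaw":0,"hand":0},{"x":0,"y":0.3,"z":-0.3,"yaw":0,"hand":0},{"x":0,"y":0.45,"z":-0.4,"yaw":0,"hand":0},{"x":0,"y":0.6,"z":-0.5,"yaw":0,"hand":0},{"x":0,"y":0.75,"z":-0.6,"yaw":0,"hand":0},{"x":0,"y":0.9,"z":-0.7,"yaw":0,"hand":0},{"x":0,"y":1,"z":-0.8,"yaw":0,"hand":0}]'
python3 -c "
from h import *; st()"
```

```text
clock: 0.68
tool_pos: [222.0, 808.2, 400.2]
eef_rot: [0.419, 3.113, 0.002]
wrist_force: [1.3, 1.2, 1.5]
gripper_width: 0.999
grip_force: 0.0
t 0.68 pos [222.  808.2 400.2] F [1.3 1.2 1.5] w 0.999 g 0.0
[[-0.964  0.265  0.   ]
 [ 0.265  0.964  0.001]
 [-0.     0.001 -1.   ]] [1.226 0.747 1.054 1.876 0.    1.493]
```

```bash
python3 -m handwheel '[{"x":0,"y":0.16,"z":-0.1,"yaw":0,"hand":0},{"x":0,"y":0.3,"z":-0.2,"yaw":0,"hand":0},{"x":0,"y":0.45,"z":-0.3,"yaw":0,"hand":0},{"x":0,"y":0.6,"z":-0.4,"yaw":0,"hand":0},{"x":0,"y":0.6,"z":-0.4,"yaw":0,"hand":0}]'
python3 -c "
from h import *; st()"; python3 -m handwheel '[{"x":0,"y":0,"z":0,"yaw":0,"hand":0},{"x":0,"y":0,"z":0,"yaw":0,"hand":0}]'
python3 -c "
from h import *; st()"
```

```text
clock: 1.1
tool_pos: [224.0, 816.2, 440.9]
eef_rot: [0.418, 3.108, 0.054]
wrist_force: [0.2, -0.1, 0.5]
gripper_width: 0.998
grip_force: 0.0
t 1.1 pos [224.  816.2 440.9] F [ 0.2 -0.1  0.5] w 0.998 g 0.0
[[-0.964  0.264  0.01 ]
 [ 0.264  0.964  0.033]
 [-0.001  0.035 -0.999]] [1.226 0.801 1.244 1.979 0.002 1.494]
clock: 1.27
tool_pos: [223.9, 815.2, 438.1]
eef_rot: [0.419, 3.109, 0.043]
wrist_force: [-0.5, 0.2, -0.0]
gripper_width: 1.005
grip_force: 0.0
t 1.27 pos [223.9 815.2 438.1] F [-0.5  0.2 -0. ] w 1.005 g 0.0
[[-0.964  0.265  0.008]
 [ 0.265  0.964  0.027]
 [-0.     0.028 -1.   ]] [1.226 0.803 1.242 1.982 0.002 1.494]
```

```bash
python3 -m handwheel '[{"x":0,"y":-0.1,"z":0.1,"yaw":0,"hand":0},{"x":0,"y":-0.2,"z":0.2,"yaw":0,"hand":0},{"x":0,"y":-0.2,"z":0.2,"yaw":0,"hand":0},{"x":0,"y":-0.2,"z":0.2,"yaw":0,"hand":0}]' | head -2
python3 -c "
from h import *; st()"
```

```text
clock: 1.6
tool_pos: [208.2, 760.6, 380.2]
t 1.6 pos [208.2 760.6 380.2] F [-0.5  0.8 -3. ] w 0.999 g 0.0
[[-0.964  0.265  0.002]
 [ 0.265  0.964  0.01 ]
 [ 0.001  0.011 -1.   ]] [1.221 0.577 0.72  1.704 0.002 1.489]
```

```bash
python3 -m handwheel '[{"x":0,"y":0,"z":0,"yaw":0,"hand":0},{"x":0,"y":0,"z":0,"yaw":0,"hand":0},{"x":0,"y":0,"z":0,"yaw":0,"hand":0},{"x":0,"y":0,"z":0,"yaw":0,"hand":0}]' | head -2
python3 -c "
from h import *; st()"
```

```text
clock: 1.93
tool_pos: [212.0, 771.0, 392.5]
t 1.93 pos [212.  771.  392.5] F [0.2 0.3 0.5] w 0.998 g 0.0
[[-0.964  0.264  0.012]
 [ 0.265  0.964  0.038]
 [-0.001  0.039 -0.999]] [1.221 0.582 0.753 1.703 0.002 1.489]
```

Commanded tilt persists after an out-of-reach request, so lean can be built up. Next I'll go close to the base at azimuth 90°, where pulling inward should lean the fingers towards -y.

```bash
python3 -m handwheel '[{"x":0.03,"y":-0.15,"z":0.05,"yaw":0,"hand":0},{"x":0.06,"y":-0.3,"z":0.1,"yaw":0,"hand":0},{"x":0.09,"y":-0.45,"z":0.15,"yaw":0,"hand":0},{"x":0.12,"y":-0.6,"z":0.2,"yaw":0,"hand":0},{"x":0.15,"y":-0.75,"z":0.2,"yaw":0,"hand":0},{"x":0.17,"y":-0.9,"z":0.2,"yaw":0,"hand":0}]' | head -2
python3 -m handwheel '[{"x":0.03,"y":-0.15,"z":0.05,"yaw":0,"hand":0},{"x":0.06,"y":-0.3,"z":0.1,"yaw":0,"hand":0},{"x":0.09,"y":-0.45,"z":0.1,"yaw":0,"hand":0},{"x":0.12,"y":-0.6,"z":0.1,"yaw":0,"hand":0},{"x":0.15,"y":-0.75,"z":0.1,"yaw":0,"hand":0},{"x":0.17,"y":-0.9,"z":0.1,"yaw":0,"hand":0}]' | head -2
python3 -c "
from h import *; st()"
```

```text
clock: 2.43
tool_pos: [110.7, 564.8, 332.6]
clock: 2.93
tool_pos: [10.6, 360.8, 301.9]
t 2.93 pos [ 10.6 360.8 301.9] F [-0.5  0.1  0.6] w 0.998 g 0.0
[[-0.964  0.264  0.01 ]
 [ 0.265  0.964  0.036]
 [-0.     0.037 -0.999]] [ 1.364 -0.269 -0.427  1.375 -0.002  1.631]
```

```bash
python3 -m handwheel '[{"x":0.03,"y":-0.15,"z":0,"yaw":0,"hand":0},{"x":0.06,"y":-0.3,"z":0,"yaw":0,"hand":0},{"x":0.06,"y":-0.45,"z":0,"yaw":0,"hand":0},{"x":0.06,"y":-0.6,"z":0,"yaw":0,"hand":0}]' | head -2
python3 -c "
from h import *; st()"
```

```text
clock: 3.27
tool_pos: [-43.5, 219.9, 297.2]
t 3.27 pos [-43.5 219.9 297.2] F [0.2 0.  0.7] w 1.002 g 0.0
[[-0.964  0.264  0.01 ]
 [ 0.264  0.964  0.036]
 [ 0.     0.038 -0.999]] [ 1.483 -0.556 -0.596  1.495 -0.006  1.751]
```

```bash
python3 -m handwheel '[{"x":0,"y":0.13,"z":0.1,"yaw":0,"hand":0},{"x":0,"y":0.25,"z":0.2,"yaw":0,"hand":0},{"x":0,"y":0.35,"z":0.3,"yaw":0,"hand":0},{"x":0,"y":0.35,"z":0.46,"yaw":0,"hand":0},{"x":0,"y":0.35,"z":0.6,"yaw":0,"hand":0},{"x":0,"y":0.35,"z":0.75,"yaw":0,"hand":0},{"x":0,"y":0.35,"z":0.75,"yaw":0,"hand":0}]' | head -2
python3 -c "
from h import *; st()"
python3 -m handwheel '[{"x":0,"y":-0.16,"z":0,"yaw":0,"hand":0},{"x":0,"y":-0.3,"z":0,"yaw":0,"hand":0},{"x":0,"y":-0.45,"z":0,"yaw":0,"hand":0},{"x":0,"y":-0.45,"z":0,"yaw":0,"hand":0}]' | head -2
python3 -c "
from h import *; st()"
```

```text
clock: 3.85
tool_pos: [-18.7, 306.6, 106.2]
t 3.85 pos [-18.7 306.6 106.2] F [-0.2 -2.4 -1.1] w 1.0 g 0.0
[[-0.964  0.265  0.008]
 [ 0.265  0.964  0.023]
 [-0.002  0.024 -1.   ]] [ 1.425 -0.223 -0.823  0.947 -0.005  1.693]
clock: 4.18
tool_pos: [-49.1, 197.0, 107.4]
t 4.18 pos [-49.1 197.  107.4] F [ 0.1 -0.3 -0.8] w 1.002 g 0.0
[[-0.965  0.263  0.009]
 [ 0.263  0.964  0.03 ]
 [-0.     0.032 -1.   ]] [ 1.502 -0.498 -0.971  1.066 -0.007  1.768]
```

```bash
python3 -m handwheel '[{"x":0,"y":0.3,"z":-0.6,"yaw":0,"hand":0},{"x":0,"y":0.3,"z":-0.6,"yaw":0,"hand":0},{"x":-0.9,"y":0.5,"z":-0.96,"yaw":0,"hand":0},{"x":-0.9,"y":0.5,"z":-0.96,"yaw":0,"hand":0},{"x":-0.9,"y":0.5,"z":-0.96,"yaw":0,"hand":0},{"x":-0.9,"y":0.5,"z":-0.96,"yaw":0,"hand":0},{"x":-0.9,"y":0.5,"z":-0.96,"yaw":0,"hand":0},{"x":-0.9,"y":0.5,"z":-0.96,"yaw":0,"hand":0}]' | head -2
python3 -m handwheel '[{"x":-0.9,"y":-1,"z":-0.1,"yaw":0,"hand":0},{"x":-0.9,"y":-1,"z":-0.1,"yaw":0,"hand":0},{"x":-0.9,"y":-1,"z":-0.1,"yaw":0,"hand":0},{"x":-0.9,"y":-1,"z":-0.1,"yaw":0,"hand":0},{"x":-0.9,"y":-1,"z":-0.1,"yaw":0,"hand":0},{"x":-0.9,"y":-1,"z":-0.1,"yaw":0,"hand":0},{"x":-0.9,"y":-1,"z":-0.1,"yaw":0,"hand":0},{"x":-0.9,"y":-1,"z":-0.1,"yaw":0,"hand":0}]' | head -2
python3 -m handwheel '[{"x":-0.07,"y":-1,"z":-0.1,"yaw":0,"hand":0},{"x":-0.07,"y":-1,"z":-0.1,"yaw":0,"hand":0},{"x":-0.07,"y":-1,"z":-0.1,"yaw":0,"hand":0},{"x":-0.07,"y":-1,"z":-0.1,"yaw":0,"hand":0},{"x":-0.07,"y":-1,"z":-0.1,"yaw":0,"hand":0},{"x":-0.07,"y":-1,"z":-0.1,"yaw":0,"hand":0}]' | head -2
python3 -c "
from h import *; st()"
```

```text
clock: 4.85
tool_pos: [167.9, 252.4, 331.2]
clock: 5.52
tool_pos: [310.3, -38.5, 346.4]
clock: 6.02
tool_pos: [259.1, -283.7, 362.9]
t 6.02 pos [ 259.1 -283.7  362.9] F [ 0.9 -0.1  0.3] w 1.001 g 0.0
[[-0.964  0.265  0.013]
 [ 0.266  0.964  0.026]
 [-0.006  0.029 -1.   ]] [-1.018 -0.196 -0.248  1.534  0.025 -0.75 ]
```

```bash
python3 -m handwheel '[{"x":0.14,"y":-1,"z":-0.1,"yaw":0,"hand":0},{"x":0.14,"y":-1,"z":-0.1,"yaw":0,"hand":0},{"x":0.14,"y":-1,"z":-0.1,"yaw":0,"hand":0},{"x":0.14,"y":-1,"z":-0.1,"yaw":0,"hand":0},{"x":0.14,"y":-1,"z":-0.1,"yaw":0,"hand":0},{"x":0.14,"y":-1,"z":-0.1,"yaw":0,"hand":0}]' | head -2
python3 -m handwheel '[{"x":0.14,"y":-1,"z":-0.1,"yaw":0,"hand":0},{"x":0.14,"y":-1,"z":-0.1,"yaw":0,"hand":0},{"x":0.14,"y":-1,"z":-0.1,"yaw":0,"hand":0},{"x":0.14,"y":-1,"z":-0.1,"yaw":0,"hand":0},{"x":0.14,"y":-1,"z":-0.1,"yaw":0,"hand":0},{"x":0.14,"y":-1,"z":-0.1,"yaw":0,"hand":0}]' | head -2
python3 -m handwheel '[{"x":-0.26,"y":-0.96,"z":-0.5,"yaw":0,"hand":0},{"x":-0.26,"y":-0.96,"z":-0.5,"yaw":0,"hand":0},{"x":-0.26,"y":-0.96,"z":-0.5,"yaw":0,"hand":0},{"x":-0.26,"y":-0.96,"z":-0.5,"yaw":0,"hand":0},{"x":-0.26,"y":-0.96,"z":-0.5,"yaw":0,"hand":0},{"x":-0.26,"y":-0.96,"z":-0.5,"yaw":0,"hand":0},{"x":-0.26,"y":-0.96,"z":-0.5,"yaw":0,"hand":0},{"x":-0.26,"y":-0.96,"z":-0.5,"yaw":0,"hand":0}]' | head -2
python3 -c "
from h import *; st()"
```

```text
clock: 6.52
tool_pos: [159.6, -512.7, 379.3]
clock: 7.02
tool_pos: [60.9, -741.1, 395.8]
clock: 7.68
tool_pos: [49.0, -760.0, 501.7]
t 7.68 pos [  49.  -760.   501.7] F [0.1 0.3 0.1] w 0.996 g 0.0
[[-0.964  0.264  0.013]
 [ 0.264  0.963  0.061]
 [ 0.004  0.063 -0.998]] [-1.596  0.727  1.245  2.15   0.012 -1.328]
```

```bash
python3 -m handwheel '[{"x":0,"y":0,"z":0.3,"yaw":0,"hand":0},{"x":0,"y":0,"z":0.4,"yaw":0,"hand":0},{"x":0,"y":0,"z":0.4,"yaw":0,"hand":0},{"x":-0.26,"y":-0.96,"z":0.4,"yaw":0,"hand":0},{"x":-0.26,"y":-0.96,"z":0.4,"yaw":0,"hand":0},{"x":-0.26,"y":-0.96,"z":0.4,"yaw":0,"hand":0},{"x":-0.26,"y":-0.96,"z":0.4,"yaw":0,"hand":0},{"x":-0.26,"y":-0.96,"z":0.4,"yaw":0,"hand":0}]' | head -2
python3 -c "
from h import *; st()"
python3 -m handwheel '[{"x":-0.26,"y":-0.96,"z":0,"yaw":0,"hand":0},{"x":-0.26,"y":-0.96,"z":0,"yaw":0,"hand":0},{"x":-0.26,"y":-0.96,"z":0,"yaw":0,"hand":0},{"x":-0.26,"y":-0.96,"z":0,"yaw":0,"hand":0},{"x":-0.26,"y":-0.96,"z":0,"yaw":0,"hand":0},{"x":-0.26,"y":-0.96,"z":0,"yaw":0,"hand":0},{"x":-0.26,"y":-0.96,"z":0,"yaw":0,"hand":0},{"x":-0.26,"y":-0.96,"z":0,"yaw":0,"hand":0}]' | head -2
python3 -c "
from h import *; st()"
```

```text
clock: 8.35
tool_pos: [47.1, -876.7, 350.9]
t 8.35 pos [  47.1 -876.7  350.9] F [-0.5  0.1  0.6] w 0.998 g 0.0
[[-0.964  0.264  0.014]
 [ 0.265  0.964  0.034]
 [-0.005  0.037 -0.999]] [-1.595  0.906  1.245  1.944  0.013 -1.328]
clock: 9.02
tool_pos: [40.6, -933.9, 273.4]
t 9.02 pos [  40.6 -933.9  273.4] F [-0.1 -0.1  0.9] w 1.002 g 0.0
[[-0.964  0.265  0.015]
 [ 0.265  0.964 -0.008]
 [-0.017 -0.004 -1.   ]] [-1.601  0.991  1.245  1.817  0.015 -1.333]
```

```bash
for i in 1 ; do python3 -m handwheel '[{"x":-0.26,"y":-0.96,"z":-0.75,"yaw":0,"hand":0},{"x":-0.26,"y":-0.96,"z":-0.75,"yaw":0,"hand":0},{"x":-0.26,"y":-0.96,"z":-0.75,"yaw":0,"hand":0}]' | head -2
python3 -c "
from h import *; st()"; done
python3 -m handwheel '[{"x":-0.26,"y":-0.96,"z":-0.75,"yaw":0,"hand":0},{"x":-0.26,"y":-0.96,"z":-0.75,"yaw":0,"hand":0},{"x":-0.26,"y":-0.96,"z":-0.75,"yaw":0,"hand":0},{"x":-0.26,"y":-0.96,"z":-0.75,"yaw":0,"hand":0},{"x":-0.26,"y":-0.96,"z":-0.75,"yaw":0,"hand":0},{"x":-0.26,"y":-0.96,"z":-0.75,"yaw":0,"hand":0}]' | head -2
python3 -c "
from h import *; st()"
```

```text
clock: 9.27
tool_pos: [36.2, -937.1, 301.2]
t 9.27 pos [  36.2 -937.1  301.2] F [-0.8  0.1  1. ] w 1.001 g 0.0
[[-0.964  0.266  0.016]
 [ 0.265  0.963 -0.049]
 [-0.028 -0.043 -0.999]] [-1.606  0.962  1.245  1.805  0.018 -1.338]
clock: 9.77
tool_pos: [29.8, -933.7, 336.9]
t 9.77 pos [  29.8 -933.7  336.9] F [ 0.2  1.  -0.5] w 1.0 g 0.0
[[-0.964  0.266  0.016]
 [ 0.264  0.961 -0.087]
 [-0.039 -0.08  -0.996]] [-1.614  0.923  1.245  1.806  0.02  -1.344]
```

```bash
python3 -m handwheel '[{"x":-0.26,"y":-0.96,"z":-0.6,"yaw":0,"hand":0},{"x":-0.26,"y":-0.96,"z":-0.6,"yaw":0,"hand":0}]' | head -2
python3 -c "
from h import *; st()"
python3 -m handwheel '[{"x":-0.26,"y":-0.96,"z":-0.6,"yaw":0,"hand":0}]' | head -2
python3 -m handwheel '[{"x":-0.26,"y":-0.96,"z":-0.6,"yaw":0,"hand":0}]' | head -2
python3 -m handwheel '[{"x":-0.26,"y":-0.96,"z":-0.6,"yaw":0,"hand":0}]' | head -2
python3 -m handwheel '[{"x":-0.26,"y":-0.96,"z":-0.6,"yaw":0,"hand":0}]' | head -2
python3 -c "
from h import *; st()"
```

```text
clock: 9.93
tool_pos: [27.5, -942.5, 350.7]
t 9.93 pos [  27.5 -942.5  350.7] F [-0.5 -0.9  0.8] w 0.997 g 0.0
[[-0.964  0.267  0.017]
 [ 0.263  0.957 -0.127]
 [-0.05  -0.118 -0.992]] [-1.617  0.91   1.245  1.78   0.022 -1.347]
clock: 10.02
tool_pos: [26.4, -948.5, 359.5]
clock: 10.1
tool_pos: [25.3, -955.3, 371.5]
clock: 10.18
tool_pos: [24.2, -961.1, 384.2]
clock: 10.27
tool_pos: [23.1, -966.2, 397.3]
t 10.27 pos [  23.1 -966.2  397.3] F [0.1 0.5 0.6] w 0.998 g 0.0
[[-0.963  0.269  0.017]
 [ 0.257  0.935 -0.245]
 [-0.082 -0.231 -0.969]] [-1.623  0.867  1.245  1.702  0.03  -1.349]
```

```bash
cat > /dev/null; 
python3 -m handwheel '[{"x":-0.26,"y":-0.96,"z":-0.5,"yaw":0,"hand":0}]' >/dev/null
python3 -m handwheel '[{"x":-0.26,"y":-0.96,"z":-0.5,"yaw":0,"hand":0}]' >/dev/null
python3 -m handwheel '[{"x":-0.26,"y":-0.96,"z":-0.5,"yaw":0,"hand":0}]' >/dev/null
python3 -m handwheel '[{"x":-0.26,"y":-0.96,"z":-0.5,"yaw":0,"hand":0}]' | sed -n 2p
python3 -m handwheel '[{"x":-0.26,"y":-0.96,"z":-0.4,"yaw":0,"hand":0}]' >/dev/null
python3 -m handwheel '[{"x":-0.26,"y":-0.96,"z":-0.4,"yaw":0,"hand":0}]' >/dev/null
python3 -m handwheel '[{"x":-0.26,"y":-0.96,"z":-0.4,"yaw":0,"hand":0}]' >/dev/null
python3 -m handwheel '[{"x":-0.26,"y":-0.96,"z":-0.4,"yaw":0,"hand":0}]' | sed -n 2p
python3 -m handwheel '[{"x":-0.26,"y":-0.96,"z":-0.4,"yaw":0,"hand":0}]' | sed -n 2p
python3 -c "
from h import *; st()"
```

```text
tool_pos: [19.2, -989.1, 444.7]
tool_pos: [15.8, -1011.2, 494.2]
tool_pos: [14.9, -1015.2, 508.6]
t 11.02 pos [   14.9 -1015.2   508.6] F [ 0.1  0.4 -0.6] w 1.0 g 0.0
[[-0.962  0.273  0.016]
 [ 0.23   0.838 -0.496]
 [-0.149 -0.473 -0.868]] [-1.633  0.781  1.243  1.516  0.047 -1.348]
```

```bash

python3 -m handwheel '[{"x":-0.26,"y":-0.96,"z":-0.4,"yaw":0,"hand":0}]' >/dev/null
python3 -m handwheel '[{"x":-0.26,"y":-0.96,"z":-0.4,"yaw":0,"hand":0}]' >/dev/null
python3 -m handwheel '[{"x":-0.26,"y":-0.96,"z":-0.4,"yaw":0,"hand":0}]' >/dev/null
python3 -m handwheel '[{"x":-0.26,"y":-0.96,"z":-0.4,"yaw":0,"hand":0}]' | sed -n 2p
python3 -m handwheel '[{"x":0,"y":0.5,"z":0,"yaw":0,"hand":0},{"x":0,"y":0.5,"z":0,"yaw":0,"hand":0},{"x":0,"y":0.5,"z":0,"yaw":0,"hand":0},{"x":0,"y":0.5,"z":0,"yaw":0.3,"hand":0},{"x":0,"y":0.5,"z":0,"yaw":0.6,"hand":0},{"x":0,"y":0.5,"z":0,"yaw":0.8,"hand":0},{"x":0,"y":0.5,"z":0,"yaw":0.8,"hand":0}]' | sed -n 2p
python3 - <<'E'
from h import *; o,M=st()
# yaw still needed so that tool y -> world +x projected
t=np.array([1,-0.018,0]); v=M.T@t; print('yaw deg',np.degrees(np.arctan2(-v[0],v[1])),'lean',np.degrees(np.arccos(-M[2,2])))
E
```

```text
tool_pos: [11.6, -1024.2, 573.2]
tool_pos: [46.6, -924.7, 497.2]
t 11.93 pos [  46.6 -924.7  497.2] F [-0.4 -0.8  1.2] w 0.998 g 0.0
[[-0.776  0.631  0.015]
 [ 0.502  0.631 -0.591]
 [-0.382 -0.451 -0.807]] [-1.6    0.387  0.516  1.068  0.032 -0.912]
yaw deg 51.7028275146723 lean 36.20913933028771
```

Lean is 36° in the right direction. Next: travel to a pre-grasp above the loop's outer side, yawing on the way.

```bash
cat >> h.py <<'E'
def plan(wps,yaws=None,p=None,M=None):
    from plant import bot
    o=bot.observe(); p=o['tool_pos'] if p is None else np.array(p); M=R.from_rotvec(o['eef_rot']).as_matrix() if M is None else M
    for i,w in enumerate(wps):
        d=M.T@(np.array(w,float)-p); print(w,(d/250).round(3),'rows',(np.linalg.norm(d)/41.7).round(1)); p=np.array(w,float)
        if yaws and yaws[i]: M=M@R.from_rotvec([0,0,yaws[i]*.5]).as_matrix()
E
python3 - <<'E'
from h import *
plan([(220,-740,480),(380,-500,470),(500,-230,450),(540,60,430),(527,190,330)],[.9,.905,0,0,0])
E
```

```text
(220, -740, 480) [-0.141  0.935 -0.37 ] rows 6.1
(380, -500, 470) [ 0.448  0.925 -0.525] rows 6.9
(500, -230, 450) [ 0.926  0.475 -0.566] rows 7.1
(540, 60, 430) [ 0.986  0.155 -0.618] rows 7.0
(527, 190, 330) [ 0.655 -0.062  0.015] rows 3.9
```

```bash

python3 -m handwheel '[{"x":-0.14,"y":0.935,"z":-0.37,"yaw":0.2,"hand":0},{"x":-0.14,"y":0.935,"z":-0.37,"yaw":0.4,"hand":0},{"x":-0.14,"y":0.935,"z":-0.37,"yaw":0.6,"hand":0},{"x":-0.14,"y":0.935,"z":-0.37,"yaw":0.8,"hand":0},{"x":-0.14,"y":0.935,"z":-0.37,"yaw":0.9,"hand":0},{"x":-0.14,"y":0.935,"z":-0.37,"yaw":0.9,"hand":0},{"x":-0.14,"y":0.935,"z":-0.37,"yaw":0.9,"hand":0}]' | sed -n 2p
python3 -m handwheel '[{"x":0.45,"y":0.925,"z":-0.525,"yaw":0.2,"hand":0},{"x":0.45,"y":0.925,"z":-0.525,"yaw":0.4,"hand":0},{"x":0.45,"y":0.925,"z":-0.525,"yaw":0.6,"hand":0},{"x":0.45,"y":0.925,"z":-0.525,"yaw":0.8,"hand":0},{"x":0.45,"y":0.925,"z":-0.525,"yaw":0.9,"hand":0},{"x":0.45,"y":0.925,"z":-0.525,"yaw":0.905,"hand":0},{"x":0.45,"y":0.925,"z":-0.525,"yaw":0.905,"hand":0}]' | sed -n 2p
python3 -m handwheel '[{"x":0.925,"y":0.475,"z":-0.565,"yaw":0,"hand":0},{"x":0.925,"y":0.475,"z":-0.565,"yaw":0,"hand":0},{"x":0.925,"y":0.475,"z":-0.565,"yaw":0,"hand":0},{"x":0.925,"y":0.475,"z":-0.565,"yaw":0,"hand":0},{"x":0.925,"y":0.475,"z":-0.565,"yaw":0,"hand":0},{"x":0.925,"y":0.475,"z":-0.565,"yaw":0,"hand":0},{"x":0.925,"y":0.475,"z":-0.565,"yaw":0,"hand":0},{"x":0.925,"y":0.475,"z":-0.565,"yaw":0,"hand":0}]' | sed -n 2p
python3 -m handwheel '[{"x":0.985,"y":0.155,"z":-0.62,"yaw":0,"hand":0},{"x":0.985,"y":0.155,"z":-0.62,"yaw":0,"hand":0},{"x":0.985,"y":0.155,"z":-0.62,"yaw":0,"hand":0},{"x":0.985,"y":0.155,"z":-0.62,"yaw":0,"hand":0},{"x":0.985,"y":0.155,"z":-0.62,"yaw":0,"hand":0},{"x":0.985,"y":0.155,"z":-0.62,"yaw":0,"hand":0},{"x":0.985,"y":0.155,"z":-0.62,"yaw":0,"hand":0},{"x":0.985,"y":0.155,"z":-0.62,"yaw":0,"hand":0}]' | sed -n 2p
python3 - <<'E'
from h import *; o,M=st()
v=M.T@np.array([1,-0.018,0]); print('yaw deg',np.degrees(np.arctan2(-v[0],v[1])),'lean',np.degrees(np.arccos(-M[2,2])))
plan([(527,190,300),(527,150,175)])
E
```

```text
tool_pos: [223.3, -736.9, 483.1]
tool_pos: [378.3, -499.5, 471.5]
tool_pos: [499.5, -226.3, 447.9]
tool_pos: [537.3, 64.5, 425.6]
t 14.43 pos [537.3  64.5 425.6] F [-0.1  0.3  0.4] w 0.997 g 0.0
[[ 0.006  1.     0.018]
 [ 0.806  0.006 -0.592]
 [-0.592  0.018 -0.806]] [ 0.308  0.2    0.157  1.727 -0.605  1.941]
yaw deg 0.4886737086562866 lean 36.29101966284019
(527, 190, 300) [ 0.702 -0.047  0.107] rows 4.3
(527, 150, 175) [ 0.167 -0.01   0.498] rows 3.1
```

```bash

python3 -m handwheel '[{"x":0.7,"y":-0.045,"z":0.11,"yaw":0,"hand":0.2},{"x":0.7,"y":-0.045,"z":0.11,"yaw":0,"hand":0.2},{"x":0.7,"y":-0.045,"z":0.11,"yaw":0,"hand":0.2},{"x":0.7,"y":-0.045,"z":0.11,"yaw":0,"hand":0.2},{"x":0.87,"y":-0.055,"z":0.61,"yaw":0,"hand":0.2},{"x":0.87,"y":-0.055,"z":0.61,"yaw":0,"hand":0.2},{"x":0.87,"y":-0.055,"z":0.61,"yaw":0,"hand":0.2},{"x":0.87,"y":-0.055,"z":0.61,"yaw":0,"hand":0.2}]' | sed -n 2p
python3 - <<'E'
from h import *; o,M=st()
from plant import vision
c=vision.camera_params("wrist"); p,d=vision.get_image("wrist"); cv2.imwrite("pics/w1.png",p); np.save("pics/w1.npy",d)
Rm=R.from_rotvec(c['rvec']).as_matrix()
for P in [(527,86,85),(526,44,85),(526.5,68,172)]:
    q,_=cv2.projectPoints(np.array([P],float),c['rvec'],c['tvec'],np.array([[c['fx'],0,c['cx']],[0,c['fy'],c['cy']],[0,0,1.]]),None); print(P,q.ravel().round(0))
np.save("pics/w1c.npy",c,allow_pickle=True)
E
```

```text
tool_pos: [523.4, 141.0, 169.5]
t 15.1 pos [523.4 141.  169.5] F [-0.1 -0.5 -0.6] w 0.802 g 0.0
[[ 0.007  1.     0.008]
 [ 0.803 -0.001 -0.596]
 [-0.596  0.01  -0.803]] [ 0.437  0.385 -0.149  1.334 -0.574  2.1  ]
(527, 86, 85) [324. 193.]
(526, 44, 85) [322. 220.]
(526.5, 68, 172) [325. 298.]
```

View pics/w1.png

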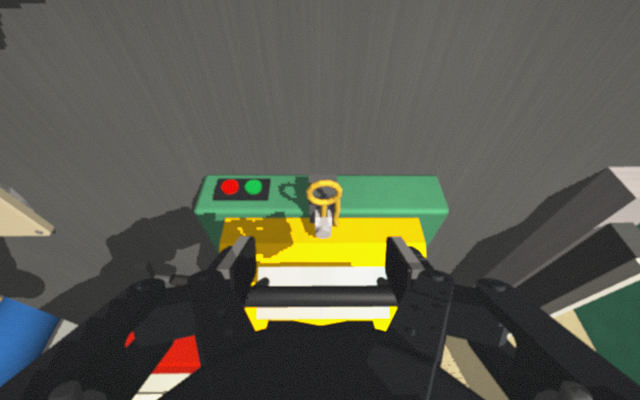

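The wrist view shows the loop at (324,192) and pin at (322,222), matching the prediction within a pixel, so I can approach straight in.

```bash
python3 - <<'E'
from h import *
plan([(527,75,70)])
E
```

```text
(527, 75, 70) [0.027 0.012 0.476] rows 2.9
```

```bash

python3 -m handwheel '[{"x":0.027,"y":0.012,"z":0.1,"yaw":0,"hand":0.3},{"x":0.027,"y":0.012,"z":0.2,"yaw":0,"hand":0.3},{"x":0.027,"y":0.012,"z":0.3,"yaw":0,"hand":0.3},{"x":0.027,"y":0.012,"z":0.4,"yaw":0,"hand":0.3},{"x":0.027,"y":0.012,"z":0.476,"yaw":0,"hand":0.3},{"x":0.027,"y":0.012,"z":0.476,"yaw":0,"hand":0.3},{"x":0.027,"y":0.012,"z":0.476,"yaw":0,"hand":0.3}]'
python3 - <<'E'
from h import *; o,M=st()
plan([(527,75,70)])
from plant import vision
p,d=vision.get_image("wrist"); cv2.imwrite("pics/w2.png",p)
E
```

```text
clock: 15.73
tool_pos: [531.8, 77.5, 76.5]
eef_rot: [1.857, 1.844, -0.592]
wrist_force: [0.2, 0.4, 0.5]
gripper_width: 0.7
grip_force: 0.0
t 15.73 pos [531.8  77.5  76.5] F [0.2 0.4 0.5] w 0.7 g 0.0
[[ 0.012  1.     0.014]
 [ 0.805 -0.001 -0.594]
 [-0.594  0.019 -0.804]] [ 0.332  0.431 -0.302  1.058 -0.602  1.979]
(527, 75, 70) [ 0.007 -0.02   0.027] rows 0.2
```

View pics/w2.png

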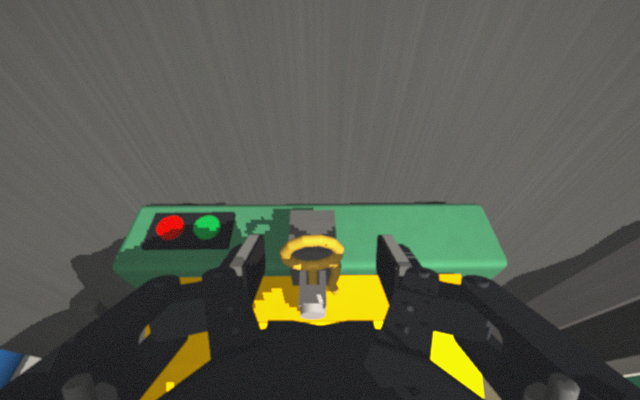

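Loop centre is at (312,252), and the finger midline at about col 320, so I shift about 5 mm in -tool y and 9 mm deeper, then close.

```bash

python3 -m handwheel '[{"x":0.007,"y":-0.02,"z":0.035,"yaw":0,"hand":0.3},{"x":0.007,"y":-0.02,"z":0.035,"yaw":0,"hand":0.3},{"x":0.007,"y":-0.02,"z":0.035,"yaw":0,"hand":0.7},{"x":0.007,"y":-0.02,"z":0.035,"yaw":0,"hand":0.9},{"x":0.007,"y":-0.02,"z":0.035,"yaw":0,"hand":0.9},{"x":0.007,"y":-0.02,"z":0.035,"yaw":0,"hand":0.9},{"x":0.007,"y":-0.02,"z":0.035,"yaw":0,"hand":0.9}]' 60
python3 - <<'E'
from h import *; o,M=st()
d=np.array([0.018,1,0])*25; print('pull25',(M.T@d/250).round(3))
E
```

```text
clock: 16.37
tool_pos: [526.7, 74.7, 67.7]
eef_rot: [1.856, 1.846, -0.591]
wrist_force: [0.3, 1.9, 1.2]
gripper_width: 0.341
grip_force: 58.9
t 16.37 pos [526.7  74.7  67.7] F [0.3 1.9 1.2] w 0.341 g 58.934607580304146
[[ 0.01   1.     0.015]
 [ 0.805  0.001 -0.593]
 [-0.593  0.018 -0.805]] [ 0.331  0.433 -0.323  1.033 -0.602  1.975]
pull25 [ 0.081  0.002 -0.059]
```

```bash

python3 -m handwheel '[{"x":0.016,"y":0,"z":-0.012,"yaw":0,"hand":0.9},{"x":0.032,"y":0,"z":-0.024,"yaw":0,"hand":0.9},{"x":0.048,"y":0.001,"z":-0.035,"yaw":0,"hand":0.9},{"x":0.065,"y":0.002,"z":-0.047,"yaw":0,"hand":0.9},{"x":0.081,"y":0.002,"z":-0.059,"yaw":0,"hand":0.9},{"x":0.097,"y":0.002,"z":-0.071,"yaw":0,"hand":0.9},{"x":0.13,"y":0.003,"z":-0.094,"yaw":0,"hand":0.9},{"x":0.162,"y":0.004,"z":-0.118,"yaw":0,"hand":0.9}]'
python3 -m handwheel '[{"x":0.048,"y":0.001,"z":-0.035,"yaw":0,"hand":0.9},{"x":0.097,"y":0.002,"z":-0.071,"yaw":0,"hand":0.9},{"x":0.13,"y":0.003,"z":-0.094,"yaw":0,"hand":0.9},{"x":0.162,"y":0.003,"z":-0.118,"yaw":0,"hand":0.9},{"x":0.162,"y":0.003,"z":-0.118,"yaw":0,"hand":0.9}]'
python3 - <<'E'
from h import *; o,M=st()
from plant import vision
p,d=vision.get_image("wrist"); cv2.imwrite("pics/w3.png",p)
E
```

```text
clock: 17.03
tool_pos: [527.4, 125.1, 67.1]
eef_rot: [1.856, 1.845, -0.592]
wrist_force: [-0.7, -0.1, -1.0]
gripper_width: 0.341
grip_force: 59.7
clock: 17.45
tool_pos: [528.6, 176.7, 66.7]
eef_rot: [1.854, 1.847, -0.59]
wrist_force: [0.6, 0.9, 0.5]
gripper_width: 0.342
grip_force: 59.7
t 17.45 pos [528.6 176.7  66.7] F [0.6 0.9 0.5] w 0.342 g 59.6957041695714
[[ 0.009  1.     0.016]
 [ 0.805  0.002 -0.593]
 [-0.593  0.019 -0.805]] [ 0.486  0.525 -0.178  1.183 -0.561  2.152]
```

View pics/w3.png

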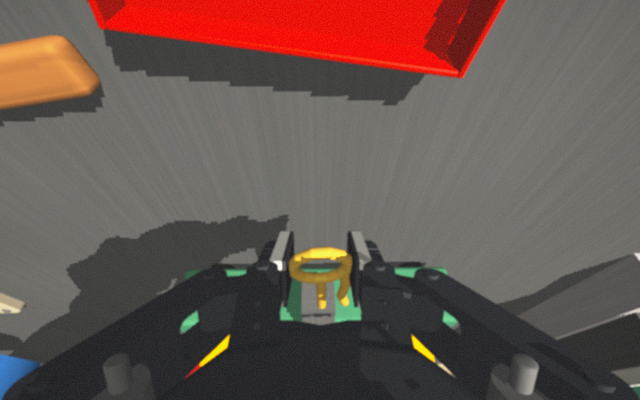

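The clip is clear of the pin and held (loop at (320,262)), with the tray at the top of the view.

```bash
python3 - <<'E'
from h import *
from plant import vision,bot
c=vision.camera_params("wrist"); Rm=R.from_rotvec(c['rvec']).as_matrix(); C=-Rm.T@c['tvec']; print('cam rel tcp',C-bot.observe()['tool_pos'])
plan([(525,200,120),(523,316,110),(523,316,16)])
p,d=vision.get_image("side"); W=cloud(d,vision.camera_params("side"))
E
```

```text
cam rel tcp [ -2.14515108 137.40072513  74.65226188]
(525, 200, 120) [-0.048 -0.009 -0.23 ] rows 1.4
(523, 316, 110) [ 0.397 -0.008 -0.244] rows 2.8
(523, 316, 16) [ 0.223 -0.007  0.302] rows 2.3
```

```bash
python3 - <<'E'
from h import *
from plant import vision
W=cloud(np.load("pics/top0.npy"),vision.camera_params("top"))
m=np.zeros((400,640),bool); m[140:185,135:180]=1; m&=W[...,2]>60
print(np.percentile(W[m],[2,50,98],axis=0).round(0))
E
python3 -m handwheel '[{"x":-0.05,"y":-0.009,"z":-0.23,"yaw":0,"hand":0.9},{"x":-0.05,"y":-0.009,"z":-0.23,"yaw":0,"hand":0.9},{"x":0.1,"y":-0.013,"z":-0.3,"yaw":0,"hand":0.9},{"x":0.2,"y":-0.016,"z":-0.39,"yaw":0,"hand":0.9},{"x":0.34,"y":-0.017,"z":-0.47,"yaw":0,"hand":0.9},{"x":0.34,"y":-0.017,"z":-0.47,"yaw":0,"hand":0.9}]'
python3 - <<'E'
from h import *; st()
plan([(523,316,50),(523,316,16)])
E
```

```text
[[ 317.  -19.   61.]
 [ 616.  462.   84.]
 [ 647.  493. 1474.]]
clock: 18.05
tool_pos: [523.4, 317.9, 109.3]
eef_rot: [1.855, 1.85, -0.587]
wrist_force: [0.4, 0.4, -0.0]
gripper_width: 0.344
grip_force: 59.7
t 18.05 pos [523.4 317.9 109.3] F [ 0.4  0.4 -0. ] w 0.344 g 59.71380349248648
[[ 0.008  1.     0.017]
 [ 0.807  0.004 -0.591]
 [-0.591  0.019 -0.806]] [ 0.667  0.626  0.095  1.451 -0.495  2.346]
(523, 316, 50) [ 0.134 -0.006  0.196] rows 1.4
(523, 316, 16) [ 0.08  -0.003  0.11 ] rows 0.8
```

```bash

python3 -m handwheel '[{"x":0,"y":-0.054,"z":0,"yaw":0,"hand":0.9},{"x":0.06,"y":-0.055,"z":0.1,"yaw":0,"hand":0.9},{"x":0.134,"y":-0.056,"z":0.196,"yaw":0,"hand":0.9},{"x":0.16,"y":-0.057,"z":0.24,"yaw":0,"hand":0.9},{"x":0.19,"y":-0.057,"z":0.28,"yaw":0,"hand":0.9},{"x":0.21,"y":-0.057,"z":0.306,"yaw":0,"hand":0.9},{"x":0.21,"y":-0.057,"z":0.306,"yaw":0,"hand":0.9}]'
python3 - <<'E'
from h import *; st()
E
```

```text
clock: 18.63
tool_pos: [509.8, 308.3, 16.5]
eef_rot: [1.855, 1.845, -0.596]
wrist_force: [-0.3, 0.5, -0.6]
gripper_width: 0.342
grip_force: 59.7
t 18.63 pos [509.8 308.3  16.5] F [-0.3  0.5 -0.6] w 0.342 g 59.72229391336441
[[ 0.01   1.     0.012]
 [ 0.803 -0.    -0.595]
 [-0.595  0.016 -0.803]] [ 0.668  0.701  0.     1.291 -0.495  2.352]
```

```bash

python3 -m handwheel '[{"x":0.025,"y":0,"z":0.003,"yaw":0,"hand":0.9},{"x":0.025,"y":0,"z":0.003,"yaw":0,"hand":0.9},{"x":0.025,"y":0,"z":0.003,"yaw":0,"hand":0.4},{"x":0.025,"y":0,"z":0.003,"yaw":0,"hand":0.4},{"x":0.025,"y":0,"z":0.003,"yaw":0,"hand":0.4},{"x":0.025,"y":0,"z":0.003,"yaw":0,"hand":0.4},{"x":0.025,"y":0,"z":0.003,"yaw":0,"hand":0.4}]' | tail -2
python3 -m handwheel '[{"x":0,"y":0,"z":-0.08,"yaw":0,"hand":0.4},{"x":0,"y":0,"z":-0.2,"yaw":0,"hand":0.4},{"x":0,"y":0,"z":-0.36,"yaw":0,"hand":0.4},{"x":0,"y":0,"z":-0.52,"yaw":0,"hand":0.4},{"x":-0.15,"y":0,"z":-0.65,"yaw":0,"hand":0.4},{"x":-0.3,"y":0,"z":-0.7,"yaw":0,"hand":0.4},{"x":-0.3,"y":0,"z":-0.7,"yaw":0,"hand":0.4}]'
python3 - <<'E'
from h import *; st()
from plant import vision
p,d=vision.get_image("wrist"); q,d2=vision.get_image("top"); cv2.imwrite("pics/w4.png",np.hstack([cv2.resize(p,(400,250)),cv2.resize(q[150:240,160:304],(400,250),interpolation=cv2.INTER_CUBIC)]))
E
```

```text
gripper_width: 0.601
grip_force: 0.0
clock: 19.8
tool_pos: [509.5, 357.8, 206.8]
eef_rot: [1.858, 1.843, -0.58]
wrist_force: [-0.2, 0.3, 0.4]
gripper_width: 0.599
grip_force: 0.0
t 19.8 pos [509.5 357.8 206.8] F [-0.2  0.3  0.4] w 0.599 g 0.0
[[ 0.015  1.     0.022]
 [ 0.807  0.001 -0.591]
 [-0.59   0.026 -0.807]] [ 0.723  0.589  0.246  1.662 -0.475  2.408]
```

View pics/w4.png

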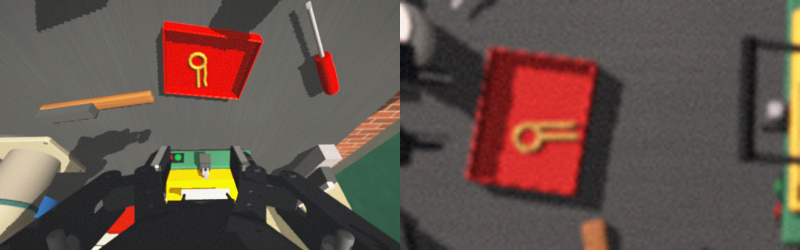

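The clip lies in the tray (left view (200,68), right view (540,135)), so steps 1 and 2 are done. Next: yaw the hand by -90° and approach the handle bar.

```bash
python3 - <<'E'
from h import *; o,M=st()
v=M.T@np.array([-1,0.018,0]); a=np.arctan2(v[1],v[0]); print('yaw units to tool x=-X',a/.5, (a+np.pi)/.5,(a-np.pi)/.5)
plan([(515,280,270),(520,210,280),(526,150,275),(526.5,124,249)],[-1,-1,-1,-.14])
E
```

```text
t 19.9 pos [508.3 357.8 201.8] F [-0.3 -0.9 -0.4] w 0.599 g 0.0
[[ 0.014  1.     0.017]
 [ 0.807 -0.001 -0.591]
 [-0.591  0.022 -0.806]] [ 0.723  0.593  0.241  1.658 -0.472  2.409]
yaw units to tool x=-X -3.139852589981609 3.143332717197977 -9.423037897161196
(515, 280, 270) [-0.412  0.033 -0.035] rows 2.5
(520, 210, 280) [-0.229 -0.101  0.134] rows 1.7
(526, 150, 275) [-0.118 -0.14   0.158] rows 1.5
(526.5, 124, 249) [-0.001 -0.022  0.145] rows 0.9
```

```bash

python3 -m handwheel '[{"x":-0.41,"y":0.033,"z":-0.035,"yaw":-0.25,"hand":0.4},{"x":-0.41,"y":0.033,"z":-0.035,"yaw":-0.5,"hand":0.4},{"x":-0.41,"y":0.033,"z":-0.035,"yaw":-0.75,"hand":0.4},{"x":-0.41,"y":0.033,"z":-0.035,"yaw":-1,"hand":0.4}]' |sed -n 2p
python3 -m handwheel '[{"x":-0.23,"y":-0.1,"z":0.134,"yaw":-0.25,"hand":0.4},{"x":-0.23,"y":-0.1,"z":0.134,"yaw":-0.5,"hand":0.4},{"x":-0.23,"y":-0.1,"z":0.134,"yaw":-0.75,"hand":0.4},{"x":-0.23,"y":-0.1,"z":0.134,"yaw":-1,"hand":0.4}]' |sed -n 2p
python3 -m handwheel '[{"x":-0.12,"y":-0.14,"z":0.16,"yaw":-0.25,"hand":0.4},{"x":-0.12,"y":-0.14,"z":0.16,"yaw":-0.5,"hand":0.4},{"x":-0.12,"y":-0.14,"z":0.16,"yaw":-0.75,"hand":0.4},{"x":-0.12,"y":-0.14,"z":0.16,"yaw":-1,"hand":0.4}]' |sed -n 2p
python3 -m handwheel '[{"x":0,"y":-0.022,"z":0.1,"yaw":-0.14,"hand":0.4},{"x":0,"y":-0.022,"z":0.1,"yaw":-0.14,"hand":0.4},{"x":0,"y":-0.022,"z":0.1,"yaw":-0.14,"hand":0.4}]' |sed -n 2p
python3 - <<'E'
from h import *; o,M=st()
v=M.T@np.array([-1,0.018,0]); print('yaw left units',np.arctan2(v[1],v[0])/.5)
plan([(526.5,57,156)])
from plant import vision
p,d=vision.get_image("wrist"); c=vision.camera_params("wrist"); cv2.imwrite("pics/w5.png",p)
W=cloud(d,c)
q,_=cv2.projectPoints(np.array([(526.5,68,172.)]),c['rvec'],c['tvec'],np.array([[c['fx'],0,c['cx']],[0,c['fy'],c['cy']],[0,0,1.]]),None); print(q)
g=cv2.cvtColor(p,cv2.COLOR_BGR2GRAY); m=(g<70)&(abs(W[...,0]-526)<50)&(W[...,1]>50)&(W[...,1]<90)&(W[...,2]>160)&(W[...,2]<190)
print(m.sum(),np.percentile(W[m],[5,50,95],axis=0).round(1) if m.any() else '')
E
```

```text
tool_pos: [515.0, 277.9, 269.2]
tool_pos: [519.0, 208.3, 275.5]
tool_pos: [525.1, 148.1, 269.9]
tool_pos: [524.5, 129.6, 252.9]
t 21.15 pos [524.5 129.6 252.9] F [0.4 0.7 0.2] w 0.599 g 0.0
[[-1.     0.017  0.01 ]
 [ 0.008  0.803 -0.595]
 [-0.018 -0.595 -0.803]] [ 0.419  0.31  -0.067  1.477 -0.58   0.517]
yaw left units -0.0043917602450200335
(526.5, 57, 156) [-0.003 -0.002  0.484] rows 2.9
[[[318.12724408 199.12399922]]]
1633 [[479.8  67.  172.7]
 [519.3  74.8 178.2]
 [569.2  78.4 180.1]]
```

View pics/w5.png

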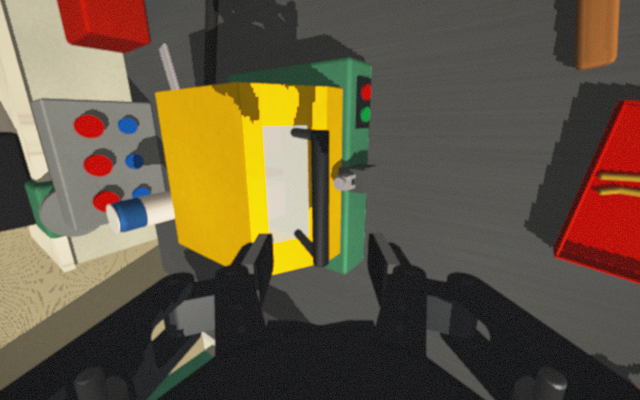

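The bar is at col 320, centred between the fingers. Going in and closing gently.

```bash

python3 -m handwheel '[{"x":0,"y":0.002,"z":0.14,"yaw":0,"hand":0.4},{"x":0,"y":0.002,"z":0.28,"yaw":0,"hand":0.4},{"x":0,"y":0.002,"z":0.38,"yaw":0,"hand":0.4},{"x":0,"y":0.002,"z":0.44,"yaw":0,"hand":0.4},{"x":0,"y":0.002,"z":0.485,"yaw":0,"hand":0.4},{"x":0,"y":0.002,"z":0.485,"yaw":0,"hand":0.4}]' 30
python3 -m handwheel '[{"x":0,"y":0,"z":0,"yaw":0,"hand":0.6},{"x":0,"y":0,"z":0,"yaw":0,"hand":0.75},{"x":0,"y":0,"z":0,"yaw":0,"hand":0.9},{"x":0,"y":0,"z":0,"yaw":0,"hand":0.95},{"x":0,"y":0,"z":0,"yaw":0,"hand":0.95},{"x":0,"y":0,"z":0,"yaw":0,"hand":0.95},{"x":0,"y":0,"z":0,"yaw":0,"hand":0.95}]'
python3 - <<'E'
from h import *; o,M=st()
G=o['tool_pos']-18.7*M[:,2]; print('grasp',G)
Hh=np.array([523,-180,80.]); ya=np.array([.018,1,0]); r=264; a0=np.arctan2(92,248)
def P(th): return Hh[None]*0+np.array([0,0,0])+ya*(r*np.cos(a0+th))+np.array([0,0,1])*r*np.sin(a0+th)
p0=P(0)
prev=0
for k in range(1,18):
    th=k*.1 if k<16 else 1.58
    b=np.floor((k-1)/8)*.8
    print(round(th,2),(M.T@((P(th)-P(min(b,1.6))).ravel())/250).round(3))
E
```

```text
clock: 21.7
tool_pos: [526.4, 58.1, 155.4]
eef_rot: [0.019, 2.969, -0.979]
wrist_force: [-0.6, -0.3, -0.3]
gripper_width: 0.6
grip_force: 0.0
clock: 22.28
tool_pos: [528.9, 59.6, 158.8]
eef_rot: [0.018, 2.964, -0.974]
wrist_force: [-0.9, 3.2, 3.6]
gripper_width: 0.173
grip_force: 29.8
t 22.28 pos [528.9  59.6 158.8] F [-0.9  3.2  3.6] w 0.173 g 29.766705930233
[[-1.     0.018  0.017]
 [ 0.004  0.805 -0.593]
 [-0.024 -0.593 -0.805]] [ 0.305  0.319 -0.262  1.188 -0.608  0.38 ]
grasp [528.55213901  70.672242   173.79939457]
0.1 [-0.002 -0.091 -0.053]
0.2 [-0.003 -0.187 -0.097]
0.3 [-0.005 -0.287 -0.132]
0.4 [-0.006 -0.39  -0.156]
0.5 [-0.006 -0.494 -0.169]
0.6 [-0.007 -0.6   -0.173]
0.7 [-0.007 -0.705 -0.165]
0.8 [-0.007 -0.809 -0.148]
0.9 [ 0.    -0.102  0.028]
1.0 [ 0.001 -0.2    0.066]
1.1 [ 0.002 -0.294  0.114]
1.2 [ 0.003 -0.383  0.171]
1.3 [ 0.005 -0.466  0.236]
1.4 [ 0.007 -0.542  0.31 ]
1.5 [ 0.009 -0.61   0.39 ]
1.58 [ 0.01  -0.659  0.46 ]
1.58 [-0.     0.011 -0.018]
```

```bash

python3 -m handwheel '[{"x":0,"y":-0.03,"z":-0.02,"yaw":0,"hand":0.95},{"x":-0.001,"y":-0.091,"z":-0.053,"yaw":0,"hand":0.95},{"x":-0.002,"y":-0.138,"z":-0.076,"yaw":0,"hand":0.95},{"x":-0.003,"y":-0.187,"z":-0.097,"yaw":0,"hand":0.95},{"x":-0.004,"y":-0.237,"z":-0.115,"yaw":0,"hand":0.95},{"x":-0.005,"y":-0.287,"z":-0.132,"yaw":0,"hand":0.95},{"x":-0.005,"y":-0.338,"z":-0.145,"yaw":0,"hand":0.95},{"x":-0.006,"y":-0.39,"z":-0.156,"yaw":0,"hand":0.95}]'
cat >> h.py <<'E'
def arc(ths):
    o,M=st(); G=o['tool_pos']-18.7*M[:,2]; ya=np.array([.018,1,0]); r=264; a0=np.arctan2(92,248)
    y,z=G[1]+180,G[2]-80; th=np.arctan2(z,y)-a0; print('theta',th.round(3),'radius',np.hypot(y,z).round(1))
    P=lambda t: ya*(r*np.cos(a0+t))+np.array([0,0,1])*r*np.sin(a0+t)
    return th,[print(round(t,2),(M.T@(P(t)-P(ths[0]))/250).round(3)) for t in ths]
E
python3 - <<'E'
from h import *
arc([.4,.5,.6,.7,.8,.9,1.0,1.1,1.2])
E
```

```text
clock: 22.95
tool_pos: [528.1, 6.9, 247.0]
eef_rot: [0.017, 2.968, -0.962]
wrist_force: [1.4, 4.8, -2.3]
gripper_width: 0.17
grip_force: 30.6
t 22.95 pos [528.1   6.9 247. ] F [ 1.4  4.8 -2.3] w 0.17 g 30.620388686656952
[[-1.     0.017  0.017]
 [ 0.004  0.81  -0.587]
 [-0.024 -0.586 -0.81 ]] [ 0.211  0.196 -0.216  1.288 -0.615  0.263]
theta 0.389 radius 268.9
0.4 [0. 0. 0.]
0.5 [-0.001 -0.105 -0.015]
0.6 [-0.001 -0.21  -0.019]
0.7 [-0.001 -0.315 -0.012]
0.8 [-0.001 -0.42   0.005]
0.9 [-0.001 -0.522  0.032]
1.0 [ 0.    -0.62   0.069]
1.1 [ 0.001 -0.715  0.116]
1.2 [ 0.003 -0.804  0.172]
```

```bash

python3 -m handwheel '[{"x":0,"y":-0.08,"z":-0.012,"yaw":0,"hand":0.95},{"x":-0.001,"y":-0.158,"z":-0.018,"yaw":0,"hand":0.95},{"x":-0.001,"y":-0.236,"z":-0.018,"yaw":0,"hand":0.95},{"x":-0.001,"y":-0.315,"z":-0.012,"yaw":0,"hand":0.95},{"x":-0.001,"y":-0.394,"z":0,"yaw":0,"hand":0.95},{"x":-0.001,"y":-0.471,"z":0.018,"yaw":0,"hand":0.95},{"x":0,"y":-0.547,"z":0.04,"yaw":0,"hand":0.95},{"x":0,"y":-0.62,"z":0.069,"yaw":0,"hand":0.95}]'
python3 - <<'E'
from h import *
arc([1.0,1.1,1.2,1.3,1.4,1.5,1.55,1.6,1.65])
E
```

```text
clock: 23.62
tool_pos: [525.7, -131.0, 325.6]
eef_rot: [0.018, 2.964, -0.97]
wrist_force: [2.5, 1.7, -1.1]
gripper_width: 0.171
grip_force: 30.9
t 23.62 pos [ 525.7 -131.   325.6] F [ 2.5  1.7 -1.1] w 0.171 g 30.945759415626526
[[-1.     0.018  0.018]
 [ 0.004  0.806 -0.591]
 [-0.025 -0.591 -0.806]] [-0.045  0.065 -0.199  1.251 -0.631 -0.05 ]
theta 0.989 radius 267.5
1.0 [0. 0. 0.]
1.1 [ 0.001 -0.094  0.048]
1.2 [ 0.002 -0.183  0.104]
1.3 [ 0.004 -0.266  0.169]
1.4 [ 0.006 -0.342  0.243]
1.5 [ 0.008 -0.411  0.323]
1.55 [ 0.009 -0.442  0.366]
1.6 [ 0.01  -0.471  0.41 ]
1.65 [ 0.011 -0.497  0.456]
```

```bash

python3 -m handwheel '[{"x":0,"y":-0.06,"z":0.03,"yaw":0,"hand":0.95},{"x":0.001,"y":-0.125,"z":0.066,"yaw":0,"hand":0.95},{"x":0.002,"y":-0.183,"z":0.104,"yaw":0,"hand":0.95},{"x":0.004,"y":-0.239,"z":0.147,"yaw":0,"hand":0.95},{"x":0.005,"y":-0.292,"z":0.193,"yaw":0,"hand":0.95},{"x":0.006,"y":-0.342,"z":0.243,"yaw":0,"hand":0.95},{"x":0.007,"y":-0.377,"z":0.282,"yaw":0,"hand":0.95},{"x":0.008,"y":-0.411,"z":0.323,"yaw":0,"hand":0.95}]'
python3 - <<'E'
from h import *
arc([1.5,1.55,1.6,1.65])
E
```

```text
clock: 24.28
tool_pos: [523.3, -262.8, 321.4]
eef_rot: [0.02, 2.963, -0.974]
wrist_force: [3.7, -0.7, -1.9]
gripper_width: 0.175
grip_force: 30.5
t 24.28 pos [ 523.3 -262.8  321.4] F [ 3.7 -0.7 -1.9] w 0.175 g 30.534956753253937
[[-1.     0.019  0.017]
 [ 0.005  0.805 -0.593]
 [-0.025 -0.593 -0.805]] [-0.295  0.043 -0.238  1.059 -0.598 -0.353]
theta 1.488 radius 266.2
1.5 [0. 0. 0.]
1.55 [ 0.001 -0.031  0.043]
1.6 [ 0.002 -0.06   0.087]
1.65 [ 0.003 -0.086  0.133]
```

```bash

python3 -m handwheel '[{"x":0,"y":-0.015,"z":0.02,"yaw":0,"hand":0.95},{"x":0.001,"y":-0.031,"z":0.043,"yaw":0,"hand":0.95},{"x":0.002,"y":-0.046,"z":0.065,"yaw":0,"hand":0.95},{"x":0.002,"y":-0.06,"z":0.087,"yaw":0,"hand":0.95},{"x":0.002,"y":-0.065,"z":0.095,"yaw":0,"hand":0.95},{"x":0.002,"y":-0.065,"z":0.095,"yaw":0,"hand":0.95},{"x":0.002,"y":-0.065,"z":0.095,"yaw":0,"hand":0.95}]'
python3 - <<'E'
from h import *
arc([1.6])
E
```

```text
clock: 24.87
tool_pos: [522.7, -287.2, 312.6]
eef_rot: [0.014, 2.964, -0.971]
wrist_force: [1.8, 10.0, 5.9]
gripper_width: 0.171
grip_force: 32.0
t 24.87 pos [ 522.7 -287.2  312.6] F [ 1.8 10.   5.9] w 0.171 g 32.04188793897629
[[-1.     0.016  0.018]
 [ 0.002  0.806 -0.591]
 [-0.024 -0.591 -0.806]] [-0.341  0.05  -0.25   1.01  -0.584 -0.41 ]
theta 1.586 radius 265.7
1.6 [0. 0. 0.]
```

```bash

python3 -m handwheel '[{"x":0,"y":0,"z":0,"yaw":0,"hand":0.8},{"x":0,"y":0,"z":0,"yaw":0,"hand":0.6},{"x":0,"y":0,"z":0,"yaw":0,"hand":0.4},{"x":0,"y":0,"z":0,"yaw":0,"hand":0.4},{"x":0,"y":0,"z":0,"yaw":0,"hand":0.4}]'
python3 -m handwheel '[{"x":0,"y":0,"z":-0.06,"yaw":0,"hand":0.4},{"x":0,"y":0,"z":-0.14,"yaw":0,"hand":0.4},{"x":0,"y":0,"z":-0.25,"yaw":0,"hand":0.4},{"x":0,"y":0,"z":-0.38,"yaw":0,"hand":0.4},{"x":0,"y":0,"z":-0.5,"yaw":0,"hand":0.4},{"x":0,"y":0,"z":-0.6,"yaw":0,"hand":0.4},{"x":0,"y":0,"z":-0.6,"yaw":0,"hand":0.4},{"x":0,"y":0,"z":-0.6,"yaw":0,"hand":0.4}]'
python3 - <<'E'
from h import *
from plant import vision
p,d=vision.get_image("side"); q,_=vision.get_image("top"); cv2.imwrite("pics/e.png",np.hstack([cv2.resize(p,(400,250)),cv2.resize(q,(400,250))]))
E
```

```text
clock: 25.28
tool_pos: [521.2, -289.3, 311.0]
eef_rot: [0.018, 2.967, -0.977]
wrist_force: [0.7, -0.0, 0.1]
gripper_width: 0.601
grip_force: 0.0
clock: 25.95
tool_pos: [520.3, -199.8, 433.6]
eef_rot: [0.018, 2.963, -0.976]
wrist_force: [-1.2, 0.7, -0.2]
gripper_width: 0.6
grip_force: 0.0
```

View pics/e.png

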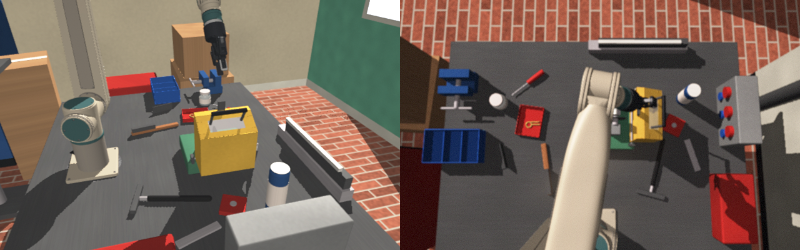

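The hood stands open, the clip is at (532,123) in the tray, and the gripper is clear of everything, so I'm handing in.

```bash
python3 -c "
from plant import bot
print(bot.close_job())"
```

```text
the job is handed in; nothing more can be done
None
```

The job is handed in at about 26 s: the clip lies in the red tray and the hood was guided open and stayed on its stop; bystanders were not touched as far as I could see, but no verdict was returned.

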